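Switch on the lunchbox warmer with its key

TASK

Switch on the lunchbox warmer with the red key: take it out of the wooden key stand, push it fully home into the key switch on the warmer's sloping panel, then turn it clockwise as far as it goes and leave it there. Leave the other keys, the lunchboxes and everything else on the counter where they are.

Things in the scene. Friction and masses are not known exactly. Their poses are not given: they have to be found in the camera images.
- key_red: the red key: moulded plastic with a steel blade, 95 mm long, 50 g, loose, upright in any one of the stand's holes. Origin: centre of the underside of its round collar (34 mm across, 6 mm thick), which rests on the stand, and on the switch when home. z: along its axis to the handle; x: along the width of handle and blade; y: across their thickness. The same either way round (half a turn about z)
- key_handle (a point): middle of the red key's flat handle, 33 mm above the key's origin on its axis; same axes. The handle is 54 (x) by 14 (y) mm, from 16 to 54 mm above the origin, over a neck 26 by 14 mm; pinch it across its 14 mm. In the stand its width lies within 25 degrees of the line of the holes
- key_tip (a point): end of the red key's blade, 41 mm below the key's origin on its axis. Blade 18 (x) by 9 (y) mm for the first 33 mm below the origin, then a narrower nose 13 by 6 mm
- key_blue: a blue key of the same shape, for another appliance; stands in another hole of the stand
- key_yellow: a yellow key of the same shape, for another appliance; stands in another hole of the stand
- stand: the wooden key stand, fixed, 66 (x) by 236 (y) by 55 (z) mm, with three round holes of 24 mm in a row along its y, 80 mm apart, the middle one at its centre. Origin: centre of its underside
- warmer: the lunchbox warmer, fixed: low steel hot tray 330 (x) by 360 (y) mm with its console, rim 95 mm high. Origin: centre of its underside. Along its front (-x) a console 98 mm deep, its panel sloping at 27 degrees to the counter, 45 mm high at the front edge, 95 mm at the back. On it, 60 mm to +y of the middle, the key switch; also two lamps and a dial 18 mm high (95 mm to -y).
- keyway (a point): centre of the slot's mouth in the key switch's round steel face (40 mm across, in a black bezel 70 mm across, 7 mm above the panel). z: straight out of the panel, 27 degrees from vertical; x: along the slot, up the slope when off; turns with the cylinder. Slot 21 (x) by 12 (y) mm, mouth bevelled 3.5 mm, deeper than the key: 1.5 mm room on each side of the blade, some 10 degrees of play
- switch (a joint): angle of the switch's lock cylinder, rad: 0 off (slot straight up the slope, white mark), 1.047 on (60 degrees clockwise looking at the panel, large green mark), with a stop at each end; starts at 0 to 0.1. Stays where it is left; 0.06 N m of friction, no spring
- tiers_hot: two green lunchbox tiers snapped shut into one stack, 119 by 165 by 106 mm, loose, standing on the warmer's tray. Origin: centre of its underside
- tiers: three green lunchbox tiers snapped shut into one stack, 119 by 165 by 154 mm, loose on the counter. Origin: centre of its underside
- bowl: small white ceramic bowl with a blue rim, 120 mm across, 54 mm high, loose. Origin: centre of its underside
- fork: steel fork, 198 mm long, 4 mm high, lying along its x, loose. Origin: near its middle, on its underside
- bottle: closed steel sipper bottle with a black cap, 72 mm across, 205 mm high, loose. Origin: centre of its underside
There are look-alikes about, which are no part of the job. What is meant by the key_red is not black or green, and is the larger of those in its own colour.

How it is judged:
On the way, in this order (a step that is already met when the one before it is completed fails the run):
1. the red key is fully home in the switch, which is not yet turned on (distance between key_red and keyway below 0.006 m and angle between the z axis of key_red and the z axis of keyway, either way round below 0.12 rad and value of joint switch below 0.6 rad), for 0.1 s.
2. the switch is turned on with the key home in it (distance between key_red and keyway below 0.006 m and angle between the z axis of key_red and the z axis of keyway, either way round below 0.12 rad and value of joint switch above 0.9 rad), for 0.2 s.
At the end, for the whole second after the job is handed in: Red key home in the switch (collar within 6 mm of the centre of the cylinder's face, axis within 7 degrees of the lock's), at rest and let go; switch turned on (0.9 rad or more of 1.047); other keys, lunchboxes, bowl, fork and bottle within 30 mm of where they were (all of step 2 and linear speed of key_red below 0.02 m/s and distance of each of key_blue, key_yellow, tiers_hot, tiers, bowl, fork, bottle from where it was at the start of the episode below 0.03 m); the robot touches nothing.
It fails at once if another key is moved more than 30 mm (distance of any of key_blue, key_yellow from where it was at the start of the episode above 0.03 m).
It fails at once if a stack of lunchboxes is moved more than 30 mm (distance of any of tiers_hot, tiers from where it was at the start of the episode above 0.03 m).
It fails at once if the bowl, fork or bottle is moved more than 30 mm (distance of any of bowl, fork, bottle from where it was at the start of the episode above 0.03 m).
It also fails if it takes over 51 s, if anything falls off the work surface, if the arm or the gripper's body presses on something with over 40 N, if the wrist force passes 120 N, or if a joint passes its speed limit or range.

ROBOT

A 6-joint arm with a two-finger parallel gripper is mounted at the origin on the work surface. World frame = base frame: x ahead of the robot, y to its left, z up, the work surface at z = 0. Lengths are in m, angles in rad, forces in N, time in s.
With the tool pointing down it reaches from about 0.35 to 0.775 m from the base axis. Payload 5.5 kg.
Tool frame: the origin (TCP) lies between the finger pads; the fingertips stand 19 mm ahead of it and the grasp point (between the pads) is the TCP; z points along the fingers, y is the line along which they close (so a half turn about z gives the same grasp; the last joint's range is limited). The gripper opens to 85 mm and grips with 20 to 120 N. Pads are 22 mm wide; open, the fingers measure 114 mm over their backs; the gripper's body (76 mm by 85 mm) begins 54 mm behind the grasp point. The pads swing forward as they close: fully open they stand 13 mm farther back than shut.
Start: joints at [1.115, 0.313, 0.046, 1.304, 0, 1.431], TCP at [0.179, 0.547, 0.25] pointing down, gripper open.
Joint ranges: [-2.76, 2.76], [-0.86, 1.69], [-1.03, 1.26], [-2.2, 2.34], [-1.47, 1.5], [-3.14, 3.14]. Speed limits (rad/s): [2.57, 2.57, 3.14, 3.14, 3.14, 3.14].

INTERFACE

Orientations are given as a unit quaternion [w, x, y, z].
In Python, from workcell import env gives the robot as it stands.
- The arm moves only by the shell command python3 -m pendant 'ROWS' [FORCE]. ROWS is JSON, a list of rows, each an object with "travel": the shift along the tool's x, y, z scaled (see below), a list of three; "rot": the turn, a rotation vector about the tool's x, y, z scaled (see below), a list of three; "fingers": the opening, from -1 (shut) to 1 (fully open). In form: [{"travel": [dx, dy, dz], "rot": [wx, wy, wz], "fingers": fingers}, ...]. A call has 1 to 10 rows; each row is the pose to reach, as a shift and turn from the pose commanded when the call began, along the tool's axes at that moment; what a row does not reach only later rows make up. The controller multiplies each number of a shift by 0.12 m and each number of a turn by 60 degrees. A row lasts 1/10 s, in which the tool goes at most 50 mm and 8.59 degrees, less where a joint would pass 70% of its speed; a pose out of reach is approached as far as the arm can. A call with a number of a shift or a turn outside -1 to 1 is refused whole. A call with a gripper value outside its range is refused whole. The fingers move at their own pace and stop on an object; FORCE is the grip in N (left out, the last holds). Time passes only in rows, so rows that repeat a pose let the fingers close. It gives the time, the measured TCP pose, the force, the opening and the grip force at its end, in the units of the state.
- env.get_state(): the state, without advancing time (a new reading comes with each control period).
- env.read_camera(name): name is "scene" or "side" or "wrist"; returns (picture, depth): 420x560x3 uint8, blue, green, red; 420x560 float32, m along the optical axis (not along the pixel's ray), 0 where there is no reading.
- env.camera_model(name): a dict with "fovy" (degrees; the focal length in pixels is half the picture's height over the tangent of half this angle, whatever the lens; pixels are square), "cx", "cy" (the principal point, pixels), "rvec" (rotation vector, rad) and "tvec" (3), from world to camera coordinates, as OpenCV has them; the wrist camera has in their place "T_tool_cam" (4x4, takes a point from camera to tool coordinates, whose origin is the TCP and whose axes are the flange's). Camera axes: x right, y down, z forward; pixel columns grow to the right and rows downward; lengths in m; the calibration is good to about 2 mm. A picture is of the moment at which its call begins: read the wrist's pose just before it. camera_model takes no time and is no camera call.
- env.hand_in(): hands the job in; it is judged then, once.
Trained networks look in the newest picture that a camera, given by its name, has taken for a name from the list of things; names that differ only in an ending like _2 or _b are one class to them, and where a whole thing is asked for, a point or a joint stands for the part that bears it (a point fixed in the world has none). Each returns a list of dicts, best first, with "conf" (0 to 1); they miss things now and then, are a little off and sometimes report something else, mostly with a low value. They report only what shows in the picture. A call takes as long as a camera call. They do not tell look-alikes from the thing itself.
- env.outline_of(camera, target): "mask" (420x560 bool, what is visible of it) and "xy" ([column, row] in pixels, amid what is visible of it).
The state is a dict: "clock": time; "joint_pos": joint angles; "qvel": joint speeds; "tau": joint torques, N m; "tcp_pos": TCP position; "orientation": TCP orientation; "wrist_force": force on the tool from outside, world axes, zero at the start; "ft_torque": the same for the moment, N m; "finger_gap": finger opening in m; "grip_force": force on a finger pad.
Only numpy, scipy, OpenCV 4.12 (cv2) and the standard library are available. Lean on these libraries where they do the work, as an engineer would, in place of code of your own. Each camera call takes 0.05 s, during which the arm holds its last target. There are 200 camera calls.

## Working session

There is one attempt and no reset: what is moved stays moved. The work goes in short steps, Python scripts to look and compute and a shell command to move; the robot and the scene stay as the last step left them, time stands still between calls to the robot, and variables do not carry over. Pictures are saved under pics/ and viewed, at most 10 in all, crops included, and the job is handed in when it is done.

```bash
mkdir -p pics; cat > h.py <<'E'
import numpy as np, cv2
from scipy.spatial.transform import Rotation as R
from workcell import env
def Tcam(n):
    m=env.camera_model(n)
    if 'T_tool_cam' in m:
        s=env.get_state(); q=s['orientation']; T=np.eye(4)
        T[:3,:3]=R.from_quat([q[1],q[2],q[3],q[0]]).as_matrix(); T[:3,3]=s['tcp_pos']
        return m,T@np.array(m['T_tool_cam'])
    T=np.eye(4); T[:3,:3]=cv2.Rodrigues(np.array(m['rvec'],float))[0]; T[:3,3]=np.ravel(m['tvec'])
    return m,np.linalg.inv(T)
def grab(n):
    m,T=Tcam(n); im,d=env.read_camera(n)
    f=210/np.tan(np.radians(m['fovy'])/2)
    v,u=np.mgrid[:420,:560]
    P=np.stack([(u-m['cx'])/f*d,(v-m['cy'])/f*d,d],-1)@T[:3,:3].T+T[:3,3]
    P[d<=0]=np.nan
    return im,d,P
E
python3 - <<'E'
from h import *
ims=[]
for n in ['scene','side','wrist']:
    im,d,P=grab(n); ims.append(im); np.savez(f'{n}0.npz',im=im,P=P)
    m=env.camera_model(n); print(n,m)
    for t in ['key_red','stand','warmer','keyway','switch','key_blue']:
        try: o=env.outline_of(n,t)
        except Exception as e: print(t,e); continue
        for r in o[:4]:
            print(t,round(r['conf'],2),np.round(r['xy']),r['mask'].sum(),np.round(np.nanmedian(P[r['mask']],axis=0),3))
for n,i in zip('abc',ims): cv2.imwrite(f'pics/{n}.png',i)
print(env.get_state())
E
```

```text
scene {'fovy': 50.431483395387374, 'cx': 282.9218903338168, 'cy': 209.67714475326824, 'rvec': array([ 0.7616591 ,  2.57136953, -1.17736029]), 'tvec': array([ 0.40714639, -0.20967034,  1.38854694])}
key_red 0.92 [344. 201.] 357 [0.409 0.17  0.07 ]
key_red 0.67 [378. 242.] 161 [0.415 0.303 0.053]
key_red 0.59 [343. 243.] 439 [0.514 0.286 0.092]
key_red 0.5 [378. 218.] 222 [0.361 0.231 0.05 ]
stand 0.8 [344. 266.] 3146 [0.535 0.312 0.052]
warmer 0.81 [193. 166.] 9769 [ 0.693 -0.179  0.081]
keyway 0.45 [346. 242.] 493 [0.512 0.285 0.09 ]
keyway 0.44 [208. 170.] 131 [ 0.63  -0.122  0.075]
switch 0.64 [209. 173.] 138 [ 0.63  -0.122  0.074]
key_blue 0.58 [321. 220.] 344 [0.515 0.207 0.092]
side {'fovy': 50.054653647450166, 'cx': 282.3125565100468, 'cy': 213.28008708908135, 'rvec': array([ 2.15156306, -0.160972  ,  0.0530421 ]), 'tvec': array([-0.54014359,  0.18401952,  1.23745063])}
key_red 0.63 [226. 216.] 163 [0.401 0.153 0.069]
key_red 0.6 [250. 247.] 260 [0.464 0.065 0.002]
stand 0.73 [257. 214.] 653 [0.493 0.169 0.044]
warmer 0.7 [333. 328.] 14400 [ 0.591 -0.346  0.084]
switch 0.59 [33
[... 542 characters left out ...]
5, 'joint_pos': array([1.11540052e+00, 3.13200207e-01, 4.60885121e-02, 1.30363363e+00,
       1.54644821e-05, 1.43118704e+00]), 'qvel': array([-1.60977357e-04,  6.04302790e-04,  2.81883682e-03, -6.35033119e-06,
       -1.52870311e-03, -1.51687166e-03]), 'tau': array([ 7.00475593e-04, -4.80479193e+01,  2.98816502e+01,  3.12297625e-04,
        1.18006610e-04, -7.24609748e-06]), 'tcp_pos': array([0.17859339, 0.54658256, 0.25031836]), 'orientation': array([8.23636874e-08, 1.57238025e-01, 9.87560734e-01, 2.66465272e-05]), 'wrist_force': array([-0.41516767,  1.05560356,  0.24702311]), 'ft_torque': array([ 0.01687235,  0.02262584, -0.02395478]), 'grip_force': 0.0, 'finger_gap': 0.08563336576841445}
```

View pics/a.png

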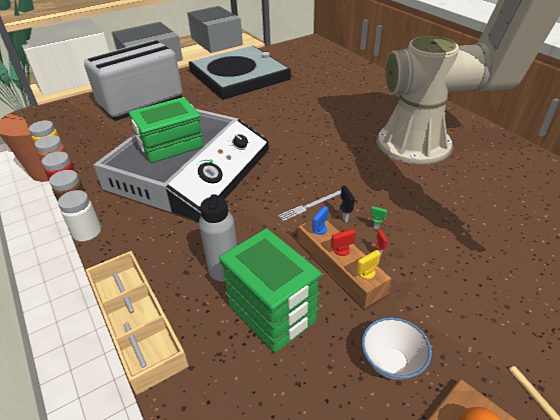

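View pics/b.png

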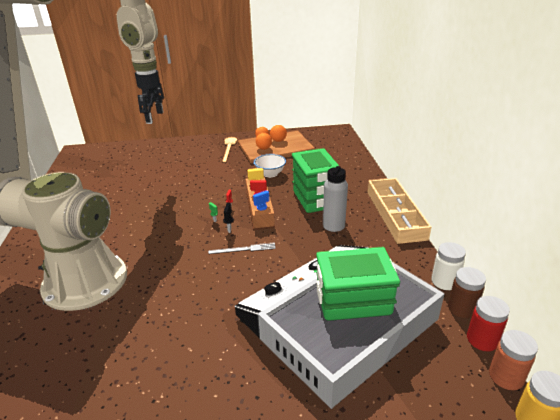

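```bash
cat >> h.py <<'E'
def axes(az,tilt_n=None):
    """tool rotation: z=-n, x = az direction made perpendicular to z"""
    z=-np.array([0,0,1.] if tilt_n is None else tilt_n,float); z/=np.linalg.norm(z)
    x=np.array([np.cos(np.radians(az)),np.sin(np.radians(az)),0.]) if np.isscalar(az) else np.array(az,float)
    x=x-z*(x@z); x/=np.linalg.norm(x)
    return np.c_[x,np.cross(z,x),z]
def rows(p,M):
    """travel/rot units from measured pose to target"""
    s=env.get_state(); q=s['orientation']; A=R.from_quat([q[1],q[2],q[3],q[0]]).as_matrix()
    t=A.T@(np.array(p)-s['tcp_pos'])/0.12
    r=np.degrees(R.from_matrix(A.T@M).as_rotvec())/60
    print('clk %.2f'%s['clock'],'tcp',np.round(s['tcp_pos'],4),'j',np.round(s['joint_pos'],2),'gap %.4f grip %.1f'%(s['finger_gap'],s['grip_force']),'F',np.round(s['wrist_force'],1))
    print('travel',np.round(t,3),'rot',np.round(r,3))
E
python3 - <<'E'
from h import *
z=np.load('scene0.npz'); im,P=z['im'],z['P']
hsv=cv2.cvtColor(im,cv2.COLOR_BGR2HSV).astype(int)
crop=cv2.resize(im[120:310,150:410],None,fx=3,fy=3,interpolation=cv2.INTER_CUBIC)
cv2.imwrite('pics/d.png',crop[:570,:780])
H,S,V=hsv[...,0],hsv[...,1],hsv[...,2]
roi=np.zeros(H.shape,bool); roi[190:290,290:410]=1
for n,m in dict(red=(H<6)|(H>174),yel=(H>20)&(H<33),blue=(H>100)&(H<125)).items():
    m=m&roi&(S>150)&(V>70)
    k,l,st,c=cv2.connectedComponentsWithStats(m.astype(np.uint8))
    for i in range(1,k):
        if st[i,4]>30:
            q=P[l==i]; q=q[np.isfinite(q[:,2])]; print(n,c[i].round(),st[i,4],np.median(q,0).round(3),q.min(0).round(3),q.max(0).round(3))
rows([0.51,0.25,0.30],axes(-90))
E
```

```text
red [343. 241.] 465 [0.512 0.286 0.091] [ 0.404  0.204 -0.002] [0.537 0.297 0.112]
red [381. 240.] 165 [0.415 0.302 0.053] [ 0.353  0.248 -0.   ] [0.421 0.318 0.068]
yel [368. 265.] 461 [0.511 0.366 0.091] [0.412 0.301 0.001] [0.535 0.378 0.113]
blue [320. 221.] 303 [0.514 0.209 0.093] [0.439 0.134 0.001] [0.536 0.218 0.112]
clk 1.05 tcp [0.1786 0.5466 0.2503] j [1.12 0.31 0.05 1.3  0.   1.43] gap 0.0856 grip 0.0 F [-0.4  1.1  0.2]
travel [-3.393 -1.492 -0.414] rot [ 0.     0.    -1.802]
```

View pics/d.png

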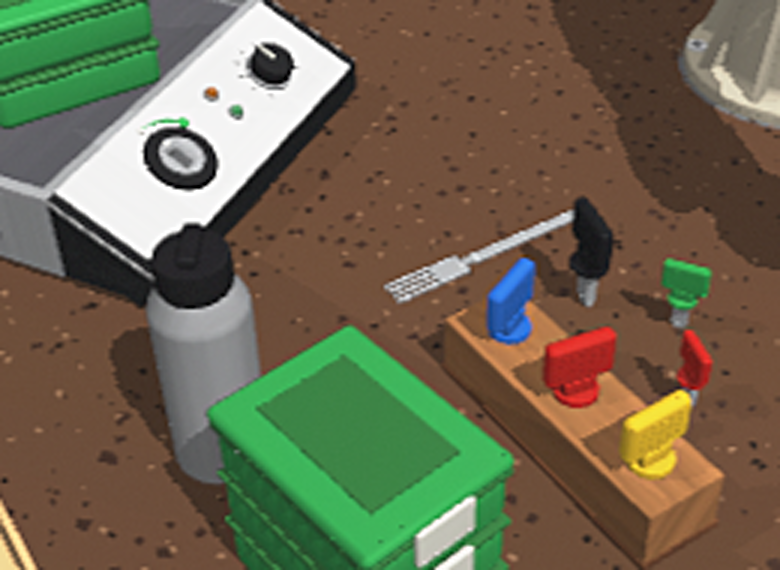

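The key meant is the red one in the stand's middle hole, at scene pixel (343,243). The smaller red one, at (381,240), stands on the counter. The one in the stand is larger and sits in a hole, which fits the description. The crop also shows the key switch on the panel near scene pixel (209,172).

```bash
python3 -m pendant '[{"travel":[-0.5,-0.2,-0.4],"rot":[0,0,0],"fingers":1},{"travel":[-1,-0.44,-0.4],"rot":[0,0,0],"fingers":1},{"travel":[-1,-0.44,-0.4],"rot":[0,0,0],"fingers":1}]' 
python3 -m pendant '[{"travel":[-0.5,-0.22,0],"rot":[0,0,0],"fingers":1},{"travel":[-1,-0.44,0],"rot":[0,0,0],"fingers":1},{"travel":[-1,-0.44,0],"rot":[0,0,0],"fingers":1}]'
python3 -m pendant '[{"travel":[-0.5,-0.22,0],"rot":[0,0,-0.14],"fingers":1},{"travel":[-1,-0.44,0],"rot":[0,0,-0.28],"fingers":1},{"travel":[-1,-0.44,0],"rot":[0,0,-0.42],"fingers":1},{"travel":[-1,-0.44,0],"rot":[0,0,-0.56],"fingers":1},{"travel":[-1,-0.44,0],"rot":[0,0,-0.7],"fingers":1},{"travel":[-1,-0.44,0],"rot":[0,0,-0.84],"fingers":1},{"travel":[-1,-0.44,0],"rot":[0,0,-0.98],"fingers":1},{"travel":[-1,-0.44,0],"rot":[0,0,-1],"fingers":1}]'
python3 - <<'E'
from h import *
rows([0.51,0.25,0.30],axes(-90))
E
```

```text
clock: 1.35
tcp_pos: [0.2774, 0.4584, 0.2994]
orientation: [0.001, 0.157, 0.988, 0.001]
wrist_force: [0.5, 0.4, 0.0]
finger_gap: 0.0856
grip_force: 0.0
clock: 1.65
tcp_pos: [0.376, 0.3695, 0.2986]
orientation: [0.001, 0.158, 0.987, 0.0]
wrist_force: [0.1, -0.0, 0.6]
finger_gap: 0.0853
grip_force: 0.0
clock: 2.45
tcp_pos: [0.4717, 0.2841, 0.2983]
orientation: [0.0, -0.358, 0.934, 0.0]
wrist_force: [-0.1, 0.1, 0.4]
finger_gap: 0.0855
grip_force: 0.0
clk 2.45 tcp [0.4717 0.2841 0.2983] j [ 0.4   0.26  0.09  1.4   0.   -0.34] gap 0.0855 grip 0.0 F [-0.1  0.1  0.4]
travel [-0.047 -0.425 -0.014] rot [ 0.   0.  -0.8]
```

```bash
python3 -m pendant '[{"travel":[0,-0.2,0],"rot":[0,0,-0.14],"fingers":1},{"travel":[-0.05,-0.42,0],"rot":[0,0,-0.28],"fingers":1},{"travel":[-0.05,-0.42,0],"rot":[0,0,-0.42],"fingers":1},{"travel":[-0.05,-0.42,0],"rot":[0,0,-0.56],"fingers":1},{"travel":[-0.05,-0.42,0],"rot":[0,0,-0.7],"fingers":1},{"travel":[-0.05,-0.42,0],"rot":[0,0,-0.8],"fingers":1},{"travel":[-0.05,-0.42,0],"rot":[0,0,-0.8],"fingers":1},{"travel":[-0.05,-0.42,0],"rot":[0,0,-0.8],"fingers":1}]' >/dev/null
python3 - <<'E'
from h import *
im,d,P=grab('wrist'); np.savez('wrist1.npz',im=im,P=P)
cv2.imwrite('pics/e.png',im)
hsv=cv2.cvtColor(im,cv2.COLOR_BGR2HSV).astype(int); H,S,V=hsv[...,0],hsv[...,1],hsv[...,2]
for n,m in dict(red=(H<6)|(H>174),yel=(H>20)&(H<33),blue=(H>100)&(H<125)).items():
    m=m&(S>150)&(V>60)
    k,l,st,c=cv2.connectedComponentsWithStats(m.astype(np.uint8))
    for i in range(1,k):
        if st[i,4]>150:
            q=P[l==i]; q=q[np.isfinite(q[:,2])]
            top=q[(q[:,2]>np.percentile(q[:,2],95)-.006)]
            w,ev=np.linalg.eigh(np.cov(top[:,:2].T)); 
            rc=cv2.minAreaRect((top[:,:2]*1000).astype(np.float32))
            print(n,c[i].round(),st[i,4],'top mean',top.mean(0).round(4),'az',np.degrees(np.arctan2(*ev[::-1,1])).round(1),rc, 'zmax',np.percentile(q[:,2],98).round(4))
            cl=q[(q[:,2]>.055)&(q[:,2]<.063)]
            if len(cl)>20: print('  collar',len(cl),cl.min(0).round(4),cl.max(0).round(4))
rows([0.51,0.285,0.20],axes(-90))
E
```

```text
red [278. 207.] 1332 top mean [0.5104 0.2799 0.1076] az 169.2 ((509.9833984375, 280.6232604980469), (13.359627723693848, 52.879947662353516), 79.71147155761719) zmax 0.1096
  collar 203 [0.4941 0.2647 0.0582] [0.5245 0.2822 0.063 ]
red [360. 213.] 551 top mean [0.4125 0.2992 0.0631] az 73.1 ((412.0545959472656, 300.0152587890625), (35.710289001464844, 9.317540168762207), 72.95864868164062) zmax 0.0649
  collar 127 [0.4041 0.2824 0.0553] [0.4202 0.317  0.063 ]
yel [280. 274.] 1483 top mean [0.5086 0.3594 0.1074] az -178.9 ((508.3313293457031, 360.7716369628906), (51.78822708129883, 14.068954467773438), 0.4300425946712494) zmax 0.1095
  collar 212 [0.4922 0.3444 0.056 ] [0.5248 0.3628 0.0626]
blue [275. 131.] 1169 top mean [0.5116 0.2009 0.1076] az -155.9 ((511.8942565917969, 201.42018127441406), (51.882816314697266, 13.795047760009766), 24.327314376831055) zmax 0.1096
  collar 238 [0.4979 0.1863 0.0583] [0.5274 0.2173 0.063 ]
clk 3.30 tcp [0.5097 0.2508 0.2983] j [ 0.32  0.29  0.13  1.41  0.   -1.25] gap 0.0852 grip 0.0 F [-0.6 -0.5 -1.1]
travel [-0.285 -0.001  0.819] rot [-0.     0.    -0.005]
```

View pics/e.png

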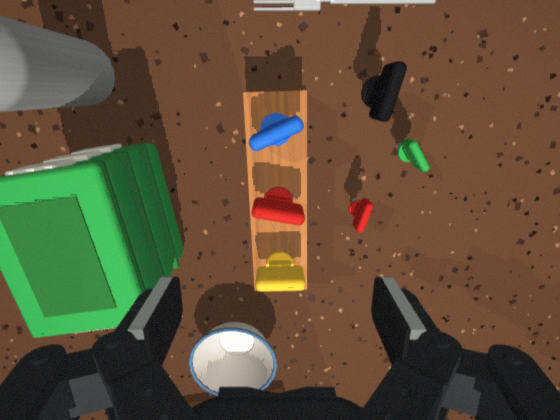

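The wrist view shows the red key in the middle hole at (278,207). Its handle lies across the row of holes, at an azimuth of about -10.5°, not along the row as described. The blue and yellow handles are at (275,131) and (280,274). I trust the measurement, so I'll pinch along y with the fingers only partly open.

```bash
python3 -m pendant '[{"travel":[-0.25,0,0.2],"rot":[0,0,0.14],"fingers":0.15},{"travel":[-0.25,0,0.4],"rot":[0,0,0.28],"fingers":0.15},{"travel":[-0.25,0,0.6],"rot":[0,0,0.42],"fingers":0.15},{"travel":[-0.25,0,0.8],"rot":[0,0,0.56],"fingers":0.15},{"travel":[-0.25,0,0.95],"rot":[0,0,0.7],"fingers":0.15},{"travel":[-0.25,0,0.95],"rot":[0,0,0.84],"fingers":0.15},{"travel":[-0.25,0,0.95],"rot":[0,0,0.84],"fingers":0.15}]' >/dev/null
python3 -m pendant '[{"travel":[0,0,0],"rot":[0,0,0.14],"fingers":0.15},{"travel":[0,0,0],"rot":[0,0,0.28],"fingers":0.15},{"travel":[0,0,0],"rot":[0,0,0.42],"fingers":0.15},{"travel":[0,0,0],"rot":[0,0,0.56],"fingers":0.15},{"travel":[0,0,0],"rot":[0,0,0.7],"fingers":0.15},{"travel":[0,0,0],"rot":[0,0,0.83],"fingers":0.15},{"travel":[0,0,0],"rot":[0,0,0.83],"fingers":0.15}]' >/dev/null
python3 - <<'E'
from h import *
rows([0.510,0.281,0.088],axes(169.5))
z=np.load('scene0.npz'); im,P=z['im'],z['P']
hsv=cv2.cvtColor(im,cv2.COLOR_BGR2HSV).astype(int)
m=np.zeros(im.shape[:2],bool); m[115:210,165:270]=1
m&=(hsv[...,1]<40)&(hsv[...,2]>190)
k,l,st,c=cv2.connectedComponentsWithStats(m.astype(np.uint8)); i=1+st[1:,4].argmax()
q=P[l==i]; q=q[np.isfinite(q[:,2])]
for _ in range(4):
    c0=q.mean(0); u,s,v=np.linalg.svd(q-c0,full_matrices=False); n=v[2]*np.sign(v[2][2]); r=(q-c0)@n; q=q[abs(r)<max(.002,2*r.std())]
up=-n*n[2]+[0,0,1]; 
print(len(q),c[i],'n',n.round(3),'tilt',np.degrees(np.arccos(n[2])).round(1),'upslope az',np.degrees(np.arctan2(up[1],up[0])).round(1),'c',c0.round(3),q.min(0).round(3),q.max(0).round(3),'rms',r.std())
E
```

```text
clk 4.70 tcp [0.5102 0.2809 0.1851] j [ 0.37  0.35 -0.06  1.16  0.    0.54] gap 0.0494 grip 0.0 F [-0.3 -0.3  0.4]
travel [ 0.003 -0.     0.809] rot [0.001 0.001 0.005]
2774 [217.19576547 162.7742671 ] n [-0.238  0.384  0.892] tilt 26.9 upslope az -58.2 c [ 0.594 -0.149  0.072] [ 0.417 -0.292  0.043] [ 0.748 -0.037  0.099] rms 0.0015605342267952641
```

```bash
python3 -m pendant '[{"travel":[0,0,0.3],"rot":[0,0,0],"fingers":0.15},{"travel":[0,0,0.6],"rot":[0,0,0],"fingers":0.15},{"travel":[0,0,0.8],"rot":[0,0,0],"fingers":0.15},{"travel":[0,0,0.8],"rot":[0,0,0],"fingers":0.15},{"travel":[0,0,0.8],"rot":[0,0,0],"fingers":-1},{"travel":[0,0,0.8],"rot":[0,0,0],"fingers":-1},{"travel":[0,0,0.8],"rot":[0,0,0],"fingers":-1},{"travel":[0,0,0.8],"rot":[0,0,0],"fingers":-1},{"travel":[0,0,0.8],"rot":[0,0,0],"fingers":-1}]' 80
python3 - <<'E'
from h import *
rows([0.510,0.281,0.088],axes(169.5))
z=np.load('scene0.npz'); P=z['P']; env.read_camera('scene')
for t in ['bottle','tiers','tiers_hot']:
    for r in env.outline_of('scene',t)[:1]:
        q=P[r['mask']]; print(t,r['conf'],r['xy'],np.nanmin(q,0).round(3),np.nanmedian(q,0).round(3),np.nanmax(q,0).round(3))
E
```

```text
clock: 5.6
tcp_pos: [0.5114, 0.2813, 0.0905]
orientation: [0.002, 0.089, 0.996, 0.001]
wrist_force: [0.0, 0.6, 6.5]
finger_gap: 0.0131
grip_force: 78.6
clk 5.60 tcp [0.5114 0.2813 0.0905] j [ 0.37  0.42 -0.2   0.94  0.    0.54] gap 0.0131 grip 78.6 F [0.  0.6 6.5]
travel [ 0.011 -0.005  0.021] rot [0.002 0.004 0.004]
bottle 0.85 [214.8, 227.8] [ 0.627 -0.055 -0.005] [0.746 0.163 0.145] [0.773 0.244 0.208]
tiers 0.83 [272.0, 285.3] [0.612 0.08  0.   ] [0.721 0.34  0.152] [0.773 0.39  0.159]
tiers_hot 0.65 [169.1, 132.4] [ 0.472 -0.691 -0.003] [ 0.685 -0.223  0.171] [ 0.76  -0.211  0.197]
```

```bash
python3 -m pendant '[{"travel":[0,0,-0.2],"rot":[0,0,0],"fingers":-1},{"travel":[0,0,-0.5],"rot":[0,0,0],"fingers":-1},{"travel":[0,0,-0.8],"rot":[0,0,0],"fingers":-1},{"travel":[0,0,-1],"rot":[0,0,0],"fingers":-1},{"travel":[0,0,-1],"rot":[0,0,0],"fingers":-1}]' 
python3 - <<'E'
from h import *
n=[-0.238,0.384,0.892]
rows([0.593,-0.062,0.26],axes(122,n))
E
```

```text
clock: 6.3
tcp_pos: [0.512, 0.2816, 0.2132]
orientation: [0.004, 0.09, 0.996, 0.002]
wrist_force: [-0.2, 0.7, -0.1]
finger_gap: 0.0133
grip_force: 78.8
clk 6.30 tcp [0.512  0.2816 0.2132] j [ 0.37  0.34 -0.01  1.21  0.    0.54] gap 0.0133 grip 78.8 F [-0.2  0.7 -0.1]
travel [-1.178 -2.695 -0.394] rot [ 0.195 -0.416  0.778]
```

```bash
python3 -m pendant '[{"travel":[-0.1,-0.3,-0.3],"rot":[0,0,0],"fingers":-1},{"travel":[-0.3,-0.65,-0.39],"rot":[0,0,0],"fingers":-1},{"travel":[-0.44,-1,-0.39],"rot":[0,0,0],"fingers":-1}]' >/dev/null
python3 -m pendant '[{"travel":[-0.15,-0.35,0],"rot":[0,0,0],"fingers":-1},{"travel":[-0.3,-0.7,0],"rot":[0,0,0],"fingers":-1},{"travel":[-0.44,-1,0],"rot":[0,0,0],"fingers":-1},{"travel":[-0.44,-1,0],"rot":[0.03,-0.06,0.1],"fingers":-1},{"travel":[-0.44,-1,0],"rot":[0.06,-0.11,0.2],"fingers":-1},{"travel":[-0.44,-1,0],"rot":[0.09,-0.17,0.3],"fingers":-1},{"travel":[-0.44,-1,0],"rot":[0.12,-0.23,0.4],"fingers":-1},{"travel":[-0.44,-1,0],"rot":[0.15,-0.29,0.5],"fingers":-1}]' >/dev/null
python3 - <<'E'
from h import *
n=[-0.238,0.384,0.892]
rows([0.593,-0.062,0.215],axes(122,n))
E
```

```text
clk 7.40 tcp [0.5701 0.0254 0.2544] j [ 0.04  0.17 -0.18  1.02 -0.28  0.72] gap 0.0131 grip 78.7 F [ 1.  -0.3 -0.3]
travel [-0.475 -0.395  0.542] rot [ 0.048 -0.119  0.278]
```

```bash
python3 -m pendant '[{"travel":[-0.2,-0.2,0.2],"rot":[0.02,-0.06,0.14],"fingers":-1},{"travel":[-0.47,-0.39,0.4],"rot":[0.05,-0.12,0.28],"fingers":-1},{"travel":[-0.47,-0.39,0.54],"rot":[0.05,-0.12,0.28],"fingers":-1},{"travel":[-0.47,-0.39,0.54],"rot":[0.05,-0.12,0.28],"fingers":-1},{"travel":[-0.47,-0.39,0.54],"rot":[0.05,-0.12,0.28],"fingers":-1}]' >/dev/null
python3 - <<'E'
from h import *
n=[-0.238,0.384,0.892]
rows([0.593,-0.062,0.215],axes(122,n))
im,d,P=grab('wrist'); m,T=Tcam('wrist'); np.savez('wrist2.npz',im=im,P=P,d=d,T=T); cv2.imwrite('pics/f.png',im)
for t in ['keyway','switch','key_red']:
    for r in env.outline_of('wrist',t)[:2]: print(t,round(r['conf'],2),r['xy'],r['mask'].sum(),np.nanmedian(P[r['mask']],0).round(4))
E
```

```text
clk 7.90 tcp [ 0.5931 -0.0605  0.2146] j [-0.06  0.19 -0.3   0.8  -0.38  0.89] gap 0.0130 grip 78.7 F [-0.4  0.   0.7]
travel [-0.011 -0.007  0.002] rot [-0.002 -0.002  0.004]
keyway 0.62 [279.9, 194.0] 1515 [ 0.6363 -0.1194  0.0741]
switch 0.59 [279.1, 197.6] 1463 [ 0.6362 -0.1199  0.0741]
switch 0.3 [278.5, 288.4] 5705 [ 0.5858 -0.0473  0.2215]
key_red 0.97 [276.1, 289.0] 5630 [ 0.5858 -0.0468  0.2217]
```

View pics/f.png

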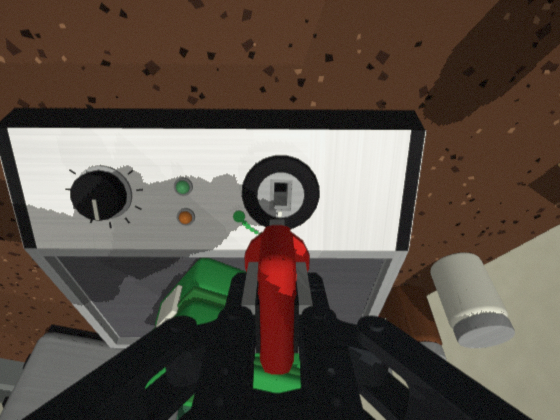

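The wrist view shows the bezel at (281,190), with the dark slot upright in the steel face at about (281,195). The held red key's tip is just below it, near (279,222). Next I'll fit the panel plane, bezel circle and slot.

```bash
cat > fit.py <<'E'
from h import *
def fit(im,d,P,T,save=None):
    m=env.camera_model('wrist'); f=210/np.tan(np.radians(m['fovy'])/2)
    g=cv2.cvtColor(im,cv2.COLOR_BGR2GRAY); hsv=cv2.cvtColor(im,cv2.COLOR_BGR2HSV)
    # panel plane: gray/white pixels around the bezel, RANSAC-like refinement
    w=(hsv[...,1]<40)&(g>100)&np.isfinite(P[...,2])&(P[...,2]>.04)&(P[...,2]<.105)
    q=P[w]; n0=np.array([-0.238,0.384,0.892]); h=q@n0; 
    hist,e=np.histogram(h,bins=np.arange(h.min(),h.max(),.002)); h0=e[hist.argmax()]+.001
    q=q[abs(h-h0)<.006]
    for _ in range(6):
        c=q.mean(0); n=np.linalg.svd(q-c,full_matrices=False)[2][2]; n*=np.sign(n[2]); r=(q-c)@n; q=q[abs(r)<max(.0015,2.5*r.std())]
    up=np.array([0,0,1])-n*n[2]; up/=np.linalg.norm(up); ly=np.cross(n,up)
    def onplane(uv,hgt):
        D=np.c_[(uv[:,0]-m['cx'])/f,(uv[:,1]-m['cy'])/f,np.ones(len(uv))]@T[:3,:3].T
        o=T[:3,3]; t=((c+hgt*n-o)@n)/(D@n); return o+D*t[:,None]
    print('n',n.round(4),'tilt',np.degrees(np.arccos(n[2])).round(2),'az up',np.degrees(np.arctan2(up[1],up[0])).round(2),'rms',r.std().round(4),len(q))
    return m,f,g,n,c,up,ly,onplane
E
python3 - <<'E'
from fit import *
z=np.load('wrist2.npz'); im,P,d,T=z['im'],z['P'],z['d'],z['T']
m,f,g,n,c,up,ly,onp=fit(im,d,P,T)
# rectify the panel: x=warmer y (ly), y=-up ; 4 px/mm about the rough centre
c0=onp(np.array([[281.,191.]]),.007)[0]
A=np.array([[-1,-1],[1,-1],[1,1],[-1,1]])*.045
W=np.array([c0+a*ly+b*up for a,b in A]); cam=np.linalg.inv(T)
Q=W@cam[:3,:3].T+cam[:3,3]; uv=np.c_[Q[:,0]/Q[:,2]*f+m['cx'],Q[:,1]/Q[:,2]*f+m['cy']].astype(np.float32)
dst=((A*[1,-1]/.045+1)*270).astype(np.float32)   # 6 px/mm
rect=cv2.warpPerspective(im,cv2.getPerspectiveTransform(uv,dst),(540,540),flags=cv2.INTER_CUBIC)
cv2.imwrite('pics/g.png',rect)
gr=cv2.cvtColor(rect,cv2.COLOR_BGR2GRAY)
cs=cv2.HoughCircles(cv2.medianBlur(gr,5),cv2.HOUGH_GRADIENT_ALT,1.5,5,param1=150,param2=.6,minRadius=90,maxRadius=230)
print('c0',c0.round(4)); 
if cs is not None:
  for x,y,rr in cs[0][:5]: print('circle r mm',rr/6,'off ly,up mm',(x-270)/6,-(y-270)/6)
q=P[185:200,262:272].reshape(-1,3); print('face height',np.nanmedian((q-c)@n), 'bezel', np.nanmedian((P[185:195,250:256].reshape(-1,3)-c)@n))
E
```

```text
n [-0.2403  0.3839  0.8916] tilt 26.93 az up -57.96 rms 0.0006 36766
c0 [ 0.6327 -0.1143  0.0745]
circle r mm 20.271105 off ly,up mm 0.0 4.25
circle r mm 33.587696 off ly,up mm -2.0 2.25
circle r mm 20.992193 off ly,up mm -2.25 4.25
face height 0.006422931060556393 bezel 0.007039180925921729
```

View pics/g.png

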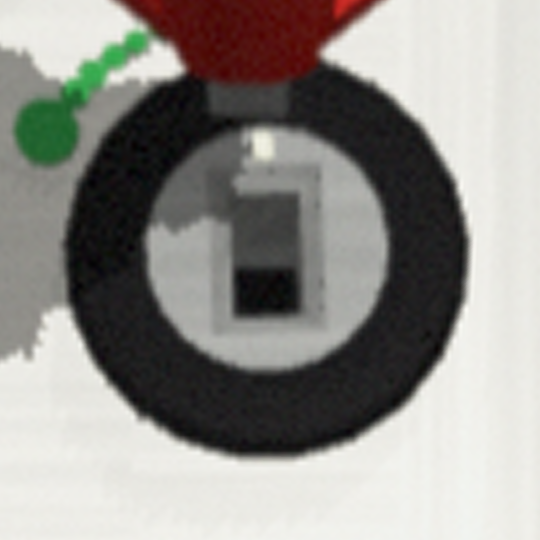

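```bash
python3 - <<'E'
from fit import *
z=np.load('wrist2.npz'); im,P,d,T=z['im'],z['P'],z['d'],z['T']
m,f,g,n,c,up,ly,onp=fit(im,d,P,T)
Tt=T@np.linalg.inv(np.array(m['T_tool_cam'])); L=(P-Tt[:3,3])@Tt[:3,:3]
hsv=cv2.cvtColor(im,cv2.COLOR_BGR2HSV).astype(int)
red=((hsv[...,0]<8)|(hsv[...,0]>172))&(hsv[...,1]>140)&np.isfinite(L[...,0])
q=L[red]; q=q[(abs(q[:,1])<.03)&(abs(q[:,0])<.05)&(q[:,2]>-.05)&(q[:,2]<.06)]
for a in np.arange(-.025,.045,.005):
    s=q[(q[:,2]>=a)&(q[:,2]<a+.005)]
    if len(s)>10: print('z %.3f'%a,len(s),'x med %.4f 95%% %.4f'%(np.median(s[:,0]),np.percentile(s[:,0],95)),'y %.4f..%.4f'%tuple(np.percentile(s[:,1],[2,98])))
# blade: gray pts with z .041-.08
b=L[np.isfinite(L[...,0])&(abs(L[...,1])<.012)&(abs(L[...,0])<.02)&(L[...,2]>.042)&(L[...,2]<.085)]
for a in np.arange(.04,.085,.005):
    s=b[(b[:,2]>=a)&(b[:,2]<a+.005)]
    if len(s)>3: print('blade z %.3f'%a,len(s),'x med %.4f'%np.median(s[:,0]),'y %.4f..%.4f'%tuple(np.percentile(s[:,1],[2,98])),'zmax',s[:,2].max().round(4))
K=onp(np.array([[281.,191.]]),.007)[0]-.0004*ly+.0033*up
print('K',K.round(4),'n',n.round(4)); 
M=axes(-up,n)
rows(K+n*(.0355+.041+.010),M)
E
```

```text
n [-0.2403  0.3839  0.8916] tilt 26.93 az up -57.96 rms 0.0006 36766
z -0.020 3241 x med 0.0066 95% 0.0265 y -0.0052..0.0056
z -0.015 923 x med 0.0173 95% 0.0295 y -0.0066..0.0071
z -0.010 220 x med 0.0290 95% 0.0299 y -0.0069..0.0076
z -0.005 181 x med 0.0292 95% 0.0300 y -0.0063..0.0067
z 0.000 175 x med 0.0292 95% 0.0301 y -0.0063..0.0069
z 0.005 138 x med 0.0292 95% 0.0300 y -0.0064..0.0068
z 0.010 131 x med 0.0293 95% 0.0301 y -0.0063..0.0069
z 0.015 21 x med 0.0291 95% 0.0298 y -0.0105..0.0108
z 0.025 17 x med 0.0100 95% 0.0163 y -0.0151..0.0153
z 0.030 608 x med 0.0090 95% 0.0161 y -0.0158..0.0161
blade z 0.060 38 x med 0.0121 y -0.0039..0.0045 zmax 0.065
blade z 0.065 48 x med 0.0121 y -0.0038..0.0047 zmax 0.07
blade z 0.070 4 x med 0.0119 y -0.0037..0.0035 zmax 0.0713
K [ 0.6339 -0.117   0.076 ] n [-0.2403  0.3839  0.8916]
clk 8.10 tcp [ 0.5945 -0.0602  0.2166] j [-0.06  0.18 -0.3   0.8  -0.38  0.89] gap 0.0130 grip 78.7 F [ 0.1  0.  -0.3]
travel [0.017 0.028 0.585] rot [-0.001 -0.001  0.003]
```

```bash
python3 -m pendant '[{"travel":[0,0.02,0.2],"rot":[0,0,0.03],"fingers":-1},{"travel":[0,0.02,0.4],"rot":[0,0,0.03],"fingers":-1},{"travel":[0,0.02,0.5],"rot":[0,0,0.03],"fingers":-1},{"travel":[0,0.02,0.5],"rot":[0,0,0.03],"fingers":-1},{"travel":[0,0.02,0.5],"rot":[0,0,0.03],"fingers":-1},{"travel":[0,0.02,0.5],"rot":[0,0,0.03],"fingers":-1}]'
python3 - <<'E'
from fit import *
s=[env.get_state()['tcp_pos'].round(4)]
im,d,P=grab('wrist'); s.append(env.get_state()['tcp_pos'].round(4)); print(s)
m,T=Tcam('wrist'); np.savez('wrist3.npz',im=im,P=P,d=d,T=T)
m,T=m,np.array(m['T_tool_cam']); u,v=np.meshgrid(np.arange(560),np.arange(420)); f=210/np.tan(np.radians(m['fovy'])/2)
C=np.stack([(u-m['cx'])/f*d,(v-m['cy'])/f*d,d],-1); L=C@T[:3,:3].T+T[:3,3]
Kt=np.load('wrist2.npz')
cv2.imwrite('pics/h.png',cv2.resize(im[90:330,160:400],None,fx=2.5,fy=2.5,interpolation=cv2.INTER_CUBIC))
b=L[(d>0)&(abs(L[...,1])<.012)&(abs(L[...,0])<.02)&(L[...,2]>.06)&(L[...,2]<.079)]
print(len(b),b[:,2].max(),np.median(b[:,0]),np.percentile(b[:,1],[2,98]))
E
```

```text
clock: 8.7
tcp_pos: [0.6109, -0.0822, 0.1634]
orientation: [0.205, 0.484, 0.844, -0.11]
wrist_force: [0.2, 0.4, -0.1]
finger_gap: 0.0131
grip_force: 78.7
[array([ 0.6109, -0.0822,  0.1634]), array([ 0.6109, -0.0822,  0.1634])]
86 0.06979567994035905 0.011496182340856712 [-0.00301699  0.00534091]
```

View pics/h.png

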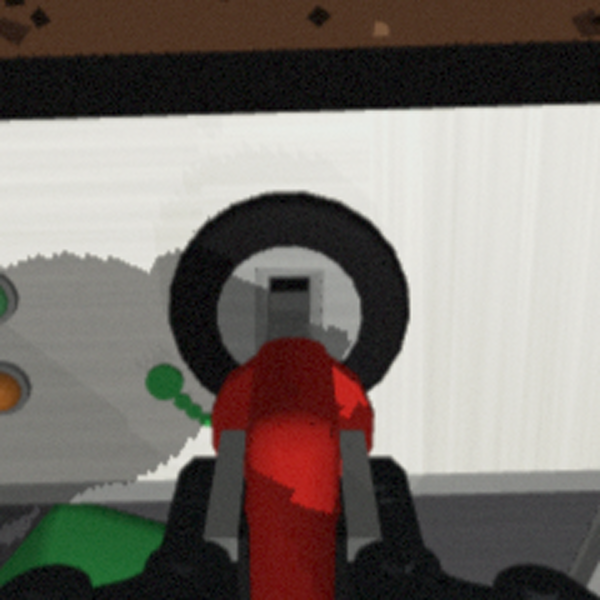

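The crop shows the blade coming down in line with the slot (slot at crop column 289, blade at about 289). I'll work out the offset along the slope in the tool frame from the face, bevel and slot edges.

```bash
python3 - <<'E'
from fit import *
z=np.load('wrist3.npz'); im,P,d,T=z['im'],z['P'],z['d'],z['T']
m,f,g,n,c,up,ly,onp=fit(im,d,P,T)
Tt=T@np.linalg.inv(np.array(m['T_tool_cam']))
ax=Tt[:3,:3].T
print('n in tool',(ax@n).round(4),'down in tool',(ax@-up).round(4))
for nm,cr,off in [('face edge',(289.5,245),.020),('bevel',(289,267),.014),('slot end',(289,278),.0105),('bezel top',(289,192),.0335),]:
    p=onp(np.array([[160+cr[0]/2.5-.3,90+cr[1]/2.5-.3]]),.007)[0]+off*up
    print(nm,(ax@(p-Tt[:3,3])).round(4))
rows(Tt[:3,3],axes(-up,n))
L=(P-Tt[:3,3])@Tt[:3,:3]
hsv=cv2.cvtColor(im,cv2.COLOR_BGR2HSV).astype(int)
red=((hsv[...,0]<8)|(hsv[...,0]>172))&(hsv[...,1]>140)&np.isfinite(L[...,0])
q=L[red]; q=q[(abs(q[:,1])<.03)&(abs(q[:,0])<.05)&(q[:,2]>-.03)&(q[:,2]<.05)]
h=q[(q[:,2]>-.01)&(q[:,2]<.01)]; print('handle face x',np.median(h[:,0]),'y',np.percentile(h[:,1],[2,98]))
E
```

```text
n [-0.2404  0.3842  0.8914] tilt 26.95 az up -57.96 rms 0.0006 47368
n in tool [ 8.0e-04 -1.3e-03 -1.0e+00] down in tool [ 9.996e-01 -2.900e-02  8.000e-04]
face edge [0.0035 0.0009 0.0968]
bevel [0.0033 0.0005 0.0968]
slot end [0.0036 0.0004 0.0968]
bezel top [0.0045 0.0011 0.0968]
clk 8.75 tcp [ 0.6109 -0.0822  0.1634] j [-0.1   0.25 -0.35  0.67 -0.37  0.88] gap 0.0130 grip 78.7 F [ 0.1 -0.3 -0.9]
travel [ 0. -0.  0.] rot [-0.001 -0.001 -0.028]
handle face x 0.028566682952299548 y [-0.00584987  0.00760406]
```

```bash
python3 -m pendant '[{"travel":[0.01,0,0.06],"rot":[0,0,0],"fingers":-1},{"travel":[0.01,0,0.12],"rot":[0,0,0],"fingers":-1},{"travel":[0.01,0,0.17],"rot":[0,0,0],"fingers":-1},{"travel":[0.01,0,0.2],"rot":[0,0,0],"fingers":-1},{"travel":[0.01,0,0.23],"rot":[0,0,0],"fingers":-1},{"travel":[0.01,0,0.23],"rot":[0,0,0],"fingers":-1}]'
```

```text
clock: 9.35
tcp_pos: [0.6159, -0.0924, 0.136]
orientation: [0.203, 0.484, 0.844, -0.111]
wrist_force: [0.2, -0.4, -0.7]
finger_gap: 0.0126
grip_force: 78.7
```

```bash
python3 -m pendant '[{"travel":[0,0,0.05],"rot":[0,0,0],"fingers":-1},{"travel":[0,0,0.1],"rot":[0,0,0],"fingers":-1},{"travel":[0,0,0.14],"rot":[0,0,0],"fingers":-1},{"travel":[0,0,0.18],"rot":[0,0,0],"fingers":-1},{"travel":[0,0,0.21],"rot":[0,0,0],"fingers":-1},{"travel":[0,0,0.24],"rot":[0,0,0],"fingers":-1},{"travel":[0,0,0.26],"rot":[0,0,0],"fingers":-1},{"travel":[0,0,0.26],"rot":[0,0,0],"fingers":-1}]'
```

```text
clock: 10.15
tcp_pos: [0.6236, -0.1043, 0.1086]
orientation: [0.204, 0.484, 0.844, -0.111]
wrist_force: [-0.1, -1.6, -0.5]
finger_gap: 0.0133
grip_force: 78.8
```

```bash
python3 -m pendant '[{"travel":[0,0,0.01],"rot":[0,0,0],"fingers":-1},{"travel":[0,0,0.02],"rot":[0,0,0],"fingers":-1},{"travel":[0,0,0.03],"rot":[0,0,0],"fingers":-1},{"travel":[0,0,0.03],"rot":[0,0,0],"fingers":-1}]'
```

```text
clock: 10.55
tcp_pos: [0.624, -0.1046, 0.108]
orientation: [0.204, 0.483, 0.844, -0.111]
wrist_force: [-12.7, 6.9, 16.7]
finger_gap: 0.013
grip_force: 82.1
```

```bash
python3 -m pendant '[{"travel":[0,0,-0.015],"rot":[0,0,0.1],"fingers":-1},{"travel":[0.001,-0.003,-0.015],"rot":[0,0,0.2],"fingers":-1},{"travel":[0.003,-0.006,-0.015],"rot":[0,0,0.3],"fingers":-1},{"travel":[0.004,-0.008,-0.015],"rot":[0,0,0.4],"fingers":-1},{"travel":[0.005,-0.009,-0.015],"rot":[0,0,0.5],"fingers":-1},{"travel":[0.007,-0.011,-0.015],"rot":[0,0,0.6],"fingers":-1},{"travel":[0.009,-0.012,-0.015],"rot":[0,0,0.7],"fingers":-1},{"travel":[0.011,-0.013,-0.015],"rot":[0,0,0.8],"fingers":-1},{"travel":[0.013,-0.014,-0.015],"rot":[0,0,0.9],"fingers":-1},{"travel":[0.014,-0.014,-0.015],"rot":[0,0,1],"fingers":-1}]'
python3 - <<'E'
from h import *
s=env.get_state(); print(s['ft_torque'],s['joint_pos'].round(2)); rows(s['tcp_pos'],axes(122.04,[-.2404,.3842,.8914]))
E
```

```text
clock: 11.55
tcp_pos: [0.6219, -0.1048, 0.1077]
orientation: [0.233, 0.842, 0.487, 0.006]
wrist_force: [-2.7, 0.0, 5.4]
finger_gap: 0.0131
grip_force: 79.6
[-0.12658998  0.55593995 -0.22191851] [-0.14  0.32 -0.41  0.52 -0.36  1.9 ]
clk 11.55 tcp [ 0.6219 -0.1048  0.1077] j [-0.14  0.32 -0.41  0.52 -0.36  1.9 ] gap 0.0131 grip 79.6 F [-2.7  0.   5.4]
travel [0. 0. 0.] rot [-3.000e-03  1.000e-03 -1.032e+00]
```

```bash
python3 -m pendant '[{"travel":[0.001,-0.001,0],"rot":[0,0,0.05],"fingers":-1},{"travel":[0.002,-0.003,0],"rot":[0,0,0.1],"fingers":-1},{"travel":[0.003,-0.004,0],"rot":[0,0,0.15],"fingers":-1},{"travel":[0.003,-0.004,0],"rot":[0,0,0.15],"fingers":-1}]'
python3 - <<'E'
from h import *
s=env.get_state(); n=np.array([-.2404,.3842,.8914]); print('tz',s['ft_torque'],s['ft_torque']@n,s['joint_pos'].round(2)); rows(s['tcp_pos'],axes(122.04,n))
E
```

```text
clock: 11.95
tcp_pos: [0.6217, -0.1046, 0.1076]
orientation: [0.232, 0.877, 0.421, 0.024]
wrist_force: [-2.6, -1.0, 5.0]
finger_gap: 0.0131
grip_force: 79.6
tz [-0.39176319  0.57434837 -0.22838986] 0.11125779143321095 [-0.14  0.32 -0.41  0.52 -0.36  2.05]
clk 11.95 tcp [ 0.6217 -0.1046  0.1076] j [-0.14  0.32 -0.41  0.52 -0.36  2.05] gap 0.0131 grip 79.6 F [-2.6 -1.   5. ]
travel [0. 0. 0.] rot [-0.003  0.002 -1.179]
```

```bash
python3 -m pendant '[{"travel":[0.001,-0.001,0],"rot":[0,0,0.05],"fingers":-1},{"travel":[0.002,-0.003,0],"rot":[0,0,0.1],"fingers":-1},{"travel":[0.002,-0.003,0],"rot":[0,0,0.1],"fingers":-1}]'
python3 - <<'E'
from h import *
s=env.get_state(); n=np.array([-.2404,.3842,.8914]); print('tz',s['ft_torque'],s['ft_torque']@n,s['joint_pos'].round(2)); rows(s['tcp_pos'],axes(122.04,n))
E
```

```text
clock: 12.25
tcp_pos: [0.6215, -0.1045, 0.1075]
orientation: [0.231, 0.897, 0.375, 0.036]
wrist_force: [-4.0, -2.1, 6.1]
finger_gap: 0.013
grip_force: 80.1
tz [-0.9476496   0.87828116  0.38342328] 0.9070340973053727 [-0.14  0.32 -0.41  0.52 -0.36  2.16]
clk 12.25 tcp [ 0.6215 -0.1045  0.1075] j [-0.14  0.32 -0.41  0.52 -0.36  2.16] gap 0.0130 grip 80.1 F [-4.  -2.1  6.1]
travel [0. 0. 0.] rot [-0.003  0.004 -1.277]
```

```bash
python3 -m pendant '[{"travel":[0,0,0],"rot":[0,0,-0.06],"fingers":-1},{"travel":[0,0,0],"rot":[0,0,-0.06],"fingers":-1},{"travel":[0,0,0],"rot":[0,0,-0.06],"fingers":0},{"travel":[0,0,0],"rot":[0,0,-0.06],"fingers":0},{"travel":[0,0,0],"rot":[0,0,-0.06],"fingers":0},{"travel":[0,0,0],"rot":[0,0,-0.06],"fingers":0},{"travel":[0,0,-0.2],"rot":[0,0,-0.06],"fingers":0},{"travel":[0,0,-0.5],"rot":[0,0,-0.06],"fingers":0},{"travel":[0,0,-0.9],"rot":[0,0,-0.06],"fingers":0},{"travel":[0,0,-0.9],"rot":[0,0,-0.06],"fingers":0}]'
python3 - <<'E'
from fit import *
im,d,P=grab('wrist'); m,T=Tcam('wrist'); np.savez('wrist4.npz',im=im,P=P,d=d,T=T)
cv2.imwrite('pics/i.png',im)
m,f,g,n,c,up,ly,onp=fit(im,d,P,T)
hsv=cv2.cvtColor(im,cv2.COLOR_BGR2HSV).astype(int)
red=((hsv[...,0]<8)|(hsv[...,0]>172))&(hsv[...,1]>140)&np.isfinite(P[...,0])
K=np.load('wrist3.npz')['T']@np.linalg.inv(np.array(m['T_tool_cam']))@[.0035,.0006,.0968,1]; K=K[:3]
q=P[red]-K; q=q[np.linalg.norm(q,axis=1)<.08]; h=q@n; 
t=q[h>np.percentile(h,97)-.006]; a,b=t@up,t@-ly
rc=cv2.minAreaRect(np.c_[b,a].astype(np.float32)*1000)
print('K',K.round(4),'top h',np.percentile(h,[2,98]).round(4),'top rect (right,up) mm',rc)
col=q[(h>.002)&(h<.0075)]; print('collar',len(col), (col@up).min(),(col@up).max(),(col@ly).min(),(col@ly).max(), 'h max',np.percentile(h[(h<.012)],95))
E
```

```text
clock: 13.25
tcp_pos: [0.5986, -0.0606, 0.2092]
orientation: [0.232, 0.885, 0.403, 0.034]
wrist_force: [1.1, 0.0, 0.6]
finger_gap: 0.0425
grip_force: 0.0
n [-0.2403  0.3839  0.8916] tilt 26.93 az up -57.96 rms 0.0006 28343
K [ 0.6336 -0.1175  0.0762] top h [0.0045 0.0544] top rect (right,up) mm ((-1.4341411590576172, -1.9664697647094727), (52.37371826171875, 13.926778793334961), 19.372913360595703)
collar 434 -0.01795397352143202 0.014719321400099766 -0.014437027385301142 0.017172902402465252 h max 0.006501552502566665
```

View pics/i.png

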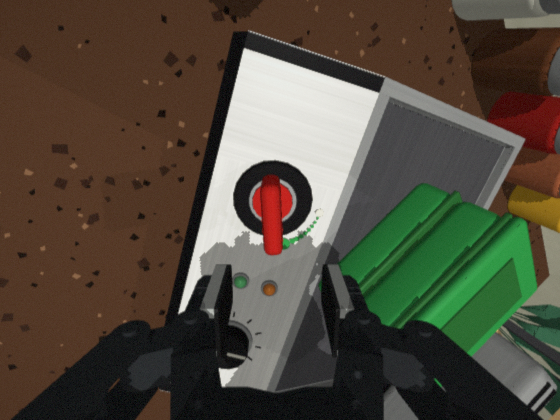

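The wrist view shows the red key at (272,215) seated on the switch. The collar is flat and about 2 mm off centre. The handle top is 54.4 mm above the face and the key is turned 70.6°, which is the stop at 60° plus about 10° of play. The gripper is clear.

```bash
python3 -c "
from workcell import env
print(env.hand_in())"
```

```text
the job is handed in; nothing more can be done
None
```

The red key is fully home in the warmer's switch, turned clockwise to its stop and released. I handed the job in at about 13 s; the hand-in returned no verdict. The moves kept clear of the other keys, the lunchboxes and everything else, but I did not re-measure their positions at the end.

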